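# Crank the specimen stage under the microscope and stow the handle

## Task

The specimen carriage of the microscope stand is moved by a crank whose handle is folded flat. Swing the handle up first, wind the carriage under the microscope until the hinged catch it lifts has dropped down behind it, stopping before the carriage runs against the end stop, then fold the handle flat again and let go. Leave the slide box, the bottle and the petri dish where they are.

Things in the scene. Friction and masses are not known exactly. Their poses are not given: they have to be found in the camera images.
- stand: Cream microscope stand, fixed. Origin on the table under the crank's vertical axis; y = the carriage's travel, from crank to microscope; z up. Base plate 160 mm wide (x), y = -70 to 420 mm, 22 mm thick. Gearbox 110 x 110 mm around the crank axis, top at z = 62 mm. Microscope head over y = 200 to 320 mm, z = 170 to 390 mm; pillar at y = 375 mm.
- crank_axis (a point): Point on the crank's vertical axis, 105 mm above the table (height of the handle's hinge). The crank is a steel bar 22 mm wide on the gearbox, from 12 mm behind the axis to 73 mm out, top 84 mm above the table. A fork at its outer end (29 mm wide over both cheeks, 18 mm along the bar, top 113 mm above the table) carries the handle.
- handle_hinge (a point): Middle of the hinge pin of the folding handle, in the fork, 65 mm from the crank axis, 105 mm above the table. The pin is horizontal and square to the bar (tangential), so the handle folds in the upright plane through the crank axis and the bar.
- handle (a joint): Angle of the folding handle, rad: 0 = folded flat over the bar, 1.57 = upright, 1.75 = outer stop (leaning a little outwards). Light friction of 0.04 N m, it stays where it is left. Pinched across the bar by a tool that keeps its own tilt, the grip slowly slips out of the fingers as the handle swings: take it anew on the way, or push it.
- crank (a joint): Angle of the crank, rad, growing clockwise seen from above, which drives the carriage to the microscope: 12.73 mm of travel a radian (80 mm a turn). It can make about 1.75 turns in all. Friction of about 0.1 N m, it stays where it is left.
- carriage (a joint): Travel of the carriage along the stand's y, m: 0 = at the gearbox, 0.140 = against the end stop. The catch drops behind it at about 0.112.
- carriage_top (a point): Middle of the top face of the carriage, 65 mm above the table: an aluminium plate 100 mm (x) x 60 mm (y, along the travel) x 15 mm with a round glass, two clips and a tiny specimen. At travel 0 it is at y = 115 mm of the stand.
- catch (a joint): Angle of the hinged steel catch on the post beside the track, rad: 0 = hanging down, tip in the carriage's path; about 0.25 to 0.35 while it rides on top of the carriage. It falls by its own weight.
- catch_tip (a point): Tip of the catch: a strip 14 mm wide, 62 mm long, sloping down from its pivot (stand y = 140 mm, 92 mm above the table) to the tip (y = 188 mm, 53 mm above the table), 40 mm to the +x side of the track's middle. The carriage's front edge lifts it from beneath; it drops behind the rear edge.
- slide_box: Bystander: closed wooden slide box 77 x 102 x 38 mm, origin in the middle of its underside.
- stain_bottle: Bystander: small amber bottle, 44 mm in diameter, 85 mm high, origin in the middle of its underside.
- petri_dish: Bystander: closed petri dish, 92 mm in diameter, 16 mm high, origin in the middle of its underside.
- handle_grip (a point): Middle of the black revolving grip on the folding handle: a barrel 24 mm in diameter, 36 mm long, turning freely on the stem, 55 mm from the hinge. Folded, it lies level over the bar, pointing at the crank axis, its middle 10 mm short of the axis, 105 mm above the table; swung up, it stands above the fork, middle 160 mm above the table.

How it is judged:
On the way, in this order (a step that is already met when the one before it is completed fails the run):
1. the handle is swung up before the carriage is wound (value of joint handle above 1.3 rad and value of joint carriage below 0.03 m), for 0.1 s.
2. wound with the handle out, the carriage has lifted the catch (value of joint handle above 1.1 rad and value of joint catch above 0.15 rad and value of joint carriage above 0.05 m), for 0.1 s.
3. the catch has dropped behind the carriage, with the handle still out (value of joint handle above 1.1 rad and value of joint catch below 0.06 rad and value of joint carriage above 0.1 m), for 0.1 s.
At the end, for the whole second after the job is handed in: The carriage rests at 0.100 to 0.138 m of travel (past the catch, short of the end stop), the catch hangs down behind it (within 0.06 rad), and the handle is folded to within 0.17 rad of flat (value of joint carriage between 0.1 and 0.138 m and value of joint catch below 0.06 rad and value of joint handle below 0.17 rad and linear speed of carriage below 0.005 m/s); the robot touches nothing.
It fails at once if the carriage is run against the end stop (value of joint carriage above 0.139 m).
It fails at once if the slide box is moved (distance of slide_box from where it was at the start of the episode above 0.02 m).
It fails at once if the bottle is moved or tipped (distance of stain_bottle from where it was at the start of the episode above 0.02 m).
It fails at once if the petri dish is moved (distance of petri_dish from where it was at the start of the episode above 0.02 m).
It also fails if it takes over 69 s, if anything falls off the work surface, if the arm or the gripper's body presses on something with over 40 N, if the wrist force passes 120 N, or if a joint passes its speed limit or range.

## Robot

A 6-joint arm with a two-finger parallel gripper is mounted at the origin on the work surface. World frame = base frame: x ahead of the robot, y to its left, z up, the work surface at z = 0. Lengths are in m, angles in rad, forces in N, time in s.
With the tool pointing down it reaches from about 0.3 to 0.75 m from the base axis. Payload 8.5 kg.
Tool frame: the origin (TCP) lies midway between the tips of the shut fingers; the grasp point (between the pads) lies 19 mm behind it; z points along the fingers, y is the line along which they close (so a half turn about z gives the same grasp; the last joint's range is limited). The gripper opens to 88 mm and grips with 3 to 60 N. Pads are 18 mm wide; open, the fingers measure 123 mm over their backs; the gripper's body (75 mm by 187 mm) begins 45 mm behind the grasp point.
Start: joints at [1.131, 0.381, 1.297, -0, 1.464, -0.215], TCP at [0.123, 0.536, 0.239] pointing down, gripper open.
Joint ranges: [-3.11, 3.11], [-0.89, 2.33], [0.22, 2.48], [-1.42, 4.56], [0.17, 2.85], [-2.88, 2.88]. Speed limits (rad/s): [2.39, 2.39, 3.14, 3.14, 3.14, 3.14].

## Interface

Orientations are given as a rotation vector (axis times angle).
In Python, from rig import status, optics, order gives the robot as it stands. The module is installed in compiled form; this text tells all that it offers.
- The arm moves only by the tool apply_moves, never from a script. Its argument "rows" is a list of rows, each a list of 7 numbers: the shift along the tool's x, y, z in mm, then the turn, a rotation vector about the tool's x, y, z in degrees, then the finger opening in mm, from 0 to 88.1. A call has 1 to 10 rows; each row is the pose to reach, as a shift and turn from the pose commanded when the call began, along the tool's axes at that moment; what a row does not reach only later rows make up. A row lasts 1/12 s, in which the tool goes at most 41.7 mm and 7.16 degrees, less where a joint would pass 70% of its speed; a pose out of reach is approached as far as the arm can. A call with a gripper value outside its range is refused whole. The fingers move at their own pace and stop on an object; "newtons" is the grip in N (left out, the last holds). Time passes only in rows, so rows that repeat a pose let the fingers close. It gives the time, the measured TCP pose, the force, the opening and the grip force at its end, in the units of the state.
- status.observe(): the state, without advancing time (a new reading comes with each control period).
- optics.get_image(name): name is "scene" or "top"; returns a dict with "pixels" (400x640x3 uint8, red, green, blue), "range_z" (400x640 float32, m along the optical axis (not along the pixel's ray), 0 where there is no reading), "fx", "fy", "cx", "cy" (pixels), "R" (3x3) and "t" (3): a world point X has camera coordinates R X + t. Camera axes: x right, y down, z forward; pixel columns grow to the right and rows downward; lengths in m; the calibration is good to about 2 mm. A picture is of the moment at which its call begins.
- order.sign_off(): hands the job in; it is judged then, once.
The state is a dict: "clock": time; "qpos": joint angles; "qd": joint speeds; "tau": joint torques, N m; "position": TCP position; "orientation": TCP orientation; "wrist_force": force on the tool from outside, world axes, zero at the start; "torque": the same for the moment, N m; "opening": opening from 0.0 (shut) to 1.0 (fully open); "grip_force": force on a finger pad.
Only numpy, scipy, OpenCV 4.12 (cv2) and the standard library are available. Lean on these libraries where they do the work, as an engineer would, in place of code of your own. Each camera call takes 0.05 s, during which the arm holds its last target. There are 200 camera calls.

## Working session

There is one attempt and no reset: what is moved stays moved. The work goes in short steps, Python scripts to look and compute and a tool call to move; the robot and the scene stay as the last step left them, time stands still between calls to the robot, and variables do not carry over. Pictures are saved under pics/ and viewed, at most 10 in all, crops included, and the job is handed in when it is done.

Besides the shell and the picture viewer there is one more tool, called after "Call:" by a JSON object that holds its "method" and its "body". apply_moves: Moves the arm, as the interface text tells. Its arguments: {"type":"object","properties":{"rows":{"type":"array"},"newtons":{"type":"number"}},"required":["rows"]}

```bash
mkdir -p pics; cat > h.py <<'E'
import numpy as np,cv2
from rig import status,optics,order
def grab(n,f):
    d=optics.get_image(n); cv2.imwrite('pics/'+f,d['pixels'][:,:,::-1]); np.savez('pics/'+f[:-4],**d); return d
def world(d,u,v,z=None):
    r=np.array([(u-d['cx'])/d['fx'],(v-d['cy'])/d['fy'],1.]); R=d['R'];t=d['t']
    if z is None: return R.T@(r*d['range_z'][int(v),int(u)]-t)
    c=-R.T@t; w=R.T@r; return c+w*(z-c[2])/w[2]
E
python3 - <<'E'
from h import *
for n in('scene','top'):
    d=grab(n,n+'0.png'); print(n,-d['R'].T@d['t'],d['R'].round(2).tolist())
s=status.observe();print(s['clock'],s['position'],s['orientation'],s['opening'],s['wrist_force'])
E
```

```text
scene [0.94501607 0.17600628 0.67530468] [[-0.58, 0.82, -0.01], [0.64, 0.45, -0.62], [-0.5, -0.36, -0.79]]
top [ 0.48680586 -0.10564131  0.75581506] [[0.01, -1.0, -0.01], [-0.99, -0.01, -0.16], [0.16, 0.02, -0.99]]
0.1 [0.12250838 0.5359391  0.23823377] [-3.52379198e-01 -3.12137862e+00  1.83906520e-03] 1.0062101064849633 [-0.61242015  0.378648    0.83289126]
```

View pics/scene0.png

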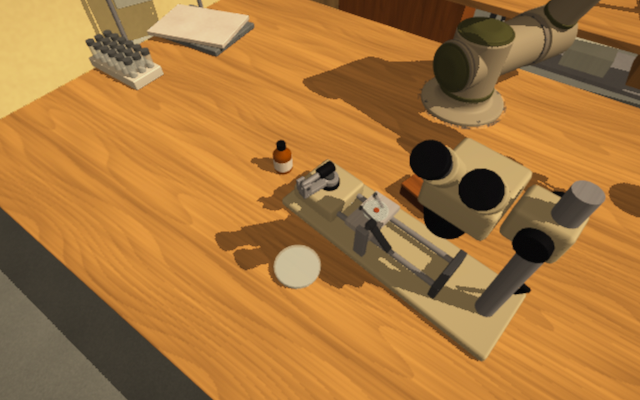

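View pics/top0.png

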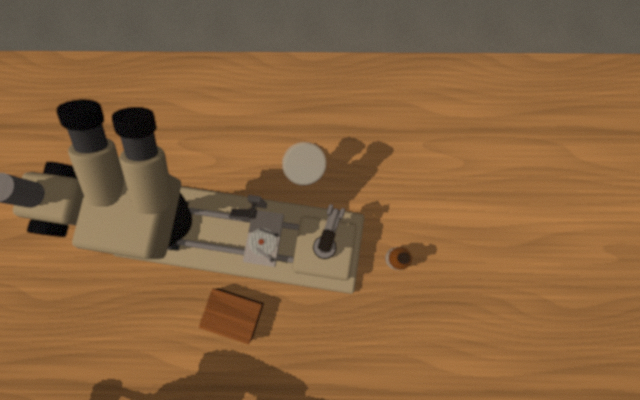

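Scene view: the crank is at about (322,180), the bottle at (283,158) and the petri dish at (297,266). Top view: the grip is at about (326,241), the fork at (335,212), the carriage at (263,240), the catch at (255,205), the box at (231,315) and the bottle at (400,258). Next I measure from both views.

```bash
python3 - <<'E'
from h import *
a=dict(np.load('pics/scene0.npz'));b=dict(np.load('pics/top0.npz'))
ca=cv2.resize(a['pixels'][140:240,270:400],None,fx=4,fy=4,interpolation=2)
cb=cv2.resize(b['pixels'][190:300,240:370],None,fx=4,fy=4,interpolation=2)
h=max(ca.shape[0],cb.shape[0]); o=np.zeros((h,1040,3),np.uint8);o[:ca.shape[0],:520]=ca;o[:cb.shape[0],520:]=cb
o=cv2.resize(o,(800,int(h*800/1040)));cv2.imwrite('pics/z0.png',o[:,:,::-1])
# dark grip blob centroid in each view
def blob(d,x0,x1,y0,y1):
    m=(d['pixels'].max(2)<45).astype(np.uint8);w=np.zeros_like(m);w[y0:y1,x0:x1]=m[y0:y1,x0:x1]
    n,l,s,c=cv2.connectedComponentsWithStats(w);i=1+np.argmax(s[1:,4]);return c[i],s[i]
for nm,d,r in(('a',a,(300,345,155,195)),('b',b,(310,350,200,265))):
    c,s=blob(d,*r);print(nm,c,s,world(d,*c),world(d,*c,.105))
# gearbox/base: points by depth, in top view: heights map
v,u=np.mgrid[0:400,0:640]
def cloud(d):
    r=np.stack([(u-d['cx'])/d['fx'],(v-d['cy'])/d['fy'],np.ones(u.shape)],-1)*d['range_z'][...,None]
    return (r-d['t'])@d['R']
P=cloud(b);z=P[...,2]
for lo,hi,nm in((.054,.07,'gearbox'),(.015,.028,'base')):
    m=((z>lo)&(z<hi)&(b['range_z']>0));w=np.zeros(m.shape,np.uint8)
    w[180:300,(285 if nm=='gearbox' else 0):370]=m[180:300,(285 if nm=='gearbox' else 0):370]
    n,l,s,c=cv2.connectedComponentsWithStats(w)
    i=1+np.argmax(s[1:,4]);q=P[l==i][:,:2].astype(np.float32);print(nm,s[i],cv2.minAreaRect(q),np.median(z[l==i]))
    print(cv2.boxPoints(cv2.minAreaRect(q)).round(3).tolist())
# high things near crank
m=(z>.09)&(z<.13);m[:,:300]=0;m[:,360:]=0;m[:195]=0;m[270:]=0
Q=P[m];print(len(Q),Q.min(0),Q.max(0),cv2.minAreaRect(Q[:,:2].astype(np.float32)))
for n,(uu,vv) in dict(dish=(304,163),box=(231,315),bottle=(400,258),car=(263,240)).items():print(n,world(b,uu,vv))
E
```

```text
a [325.66666667 169.47849462] [316 162  19  16 186] [ 0.53038496 -0.10035176  0.11975932] [ 0.51936935 -0.10769383  0.105     ]
b [326.4        240.40952381] [319 231  15  20 210] [ 0.52209388 -0.10922731  0.12099974] [ 0.52298327 -0.10931769  0.105     ]
gearbox [ 292  216   64   65 2665] ((0.5123600959777832, -0.10471605509519577), (0.10948450863361359, 0.10962627828121185), 81.94747924804688) 0.06124443716726905
[[0.44999998807907104, -0.1509999930858612], [0.5590000152587891, -0.16699999570846558], [0.5740000009536743, -0.057999998331069946], [0.4659999907016754, -0.0430000014603138]]
base [ 112  212  252   82 3866] ((0.5364834070205688, 0.06796407699584961), (0.4886447489261627, 0.15959018468856812), 82.0231704711914) 0.021301540212641572
[[0.42399999499320984, -0.16300000250339508], [0.5820000171661377, -0.1850000023841858], [0.6489999890327454, 0.29899999499320984], [0.4909999966621399, 0.32100000977516174]]
535 [ 0.50255003 -0.139887    0.09200905] [ 0.58545284 -0.09300771  0.12507901] ((0.5436246991157532, -0.1135711744427681), (0.03084697015583515, 0.08121947199106216), 71.0204086303711)
dish [ 0.68793158 -0.06153732  0.01501729]
box [0.3837244  0.06952947 0.03742853]
bottle [ 0.49422927 -0.24227476  0.08519781]
car [0.52439709 0.00942546 0.06599424]
```

View pics/z0.png

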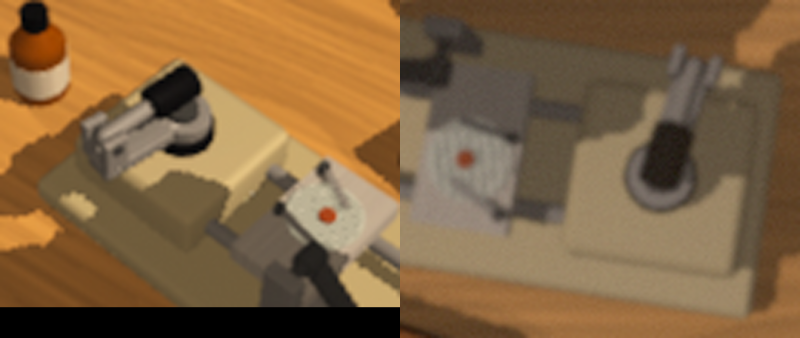

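Left, the scene crop: the folded handle points from the fork, lower left, to the hub, and the bottle is well away. Right, the top crop: the fork is at the top and the grip lies over the hub. The measured points fit the text: axis (0.512,-0.105), stand yaw -7.9°, bar direction about -19°, carriage at travel 0. Next I check the head's extents for the approach path.

```bash
python3 - <<'E'
from h import *
v,u=np.mgrid[0:400,0:640]
def cloud(d):
    r=np.stack([(u-d['cx'])/d['fx'],(v-d['cy'])/d['fy'],np.ones(u.shape)],-1)*d['range_z'][...,None]
    return ((r-d['t'])@d['R'])[d['range_z']>0]
Y=np.radians(-7.9);Rz=np.array([[np.cos(Y),-np.sin(Y)],[np.sin(Y),np.cos(Y)]])
for n in('scene','top'):
    P=cloud(dict(np.load(f'pics/{n}0.npz'))); S=(P[:,:2]-[.512,-.105])@Rz
    m=(P[:,2]>.15)&(np.abs(S[:,0])<.3)&(S[:,1]>-.1)&(S[:,1]<.5)&(P[:,0]>.3)
    print(n,'world',P[m].min(0),P[m].max(0),'stand',S[m].min(0),S[m].max(0))
    m&=S[:,0]<0; print(np.percentile(S[m],[0,1,5],axis=0))
# grip axis fit + fork in top view
P=cloud(dict(np.load('pics/top0.npz')));r=np.hypot(*(P[:,:2]-[.512,-.105]).T)
m=(P[:,2]>.095)&(P[:,2]<.13)&(r<.08);Q=P[m]
f=cv2.fitLine(Q[:,:2].astype(np.float32),2,0,.01,.01).ravel();print(f,np.degrees(np.arctan2(f[1],f[0])))
k=m&(r>.055);print('fork',np.median(P[k],0),np.degrees(np.arctan2(*(np.median(P[k],0)[:2]-[.512,-.105])[::-1])))
k=m&(r<.03);print('grip',np.median(P[k],0),np.percentile(P[k][:,2],95))
E
```

```text
scene world [0.49054854 0.08803872 0.15014299] [0.66946606 0.29248864 0.39079372] stand [-0.05449428  0.20903893] [0.11783016 0.39874824]
[[-0.05449428  0.21505117]
 [-0.05205379  0.21806877]
 [-0.04719224  0.22590333]]
top world [0.48640413 0.08586206 0.16983935] [0.66686435 0.29094038 0.39093922] stand [-0.05649055  0.19933192] [0.11572573 0.39695392]
[[-0.05649055  0.19981972]
 [-0.05526615  0.20328721]
 [-0.05132211  0.21211885]]
[ 0.9554785  -0.29506087  0.54148036 -0.11407077] -17.161186
fork [ 0.57276352 -0.12400131  0.11091874] -17.36494455137854
grip [ 0.52128311 -0.10843189  0.11973304] 0.1232811475346888
```

Call:
{"method": "apply_moves", "body": {"rows": [[-218,-295,0,0,0,0,70],[-218,-295,0,0,0,0,70],[-218,-295,0,0,0,0,70],[-218,-295,0,0,0,0,70],[-218,-295,0,0,0,0,70],[-218,-295,0,0,0,0,70],[-218,-295,0,0,0,0,70],[-218,-295,0,0,0,0,70],[-218,-295,0,0,0,0,70],[-218,-295,0,0,0,0,70]], "newtons": 15}}

```text
clock: 0.93
position: [0.2713, 0.196, 0.2387]
orientation: [0.364, 3.12, -0.002]
wrist_force: [0.5, 0.8, 0.9]
opening: 0.79
grip_force: 0.0
```

```bash
cat >> h.py <<'E'
from scipy.spatial.transform import Rotation as Ro
def rel(*pts,yaw=None):
    "tool-axis mm of world points (TCP targets); yaw = wanted heading of tool y, deg (mod 180)"
    s=status.observe();R=Ro.from_rotvec(s['orientation']).as_matrix()
    print('t',s['clock'],'pos',np.round(s['position'],4),'ty',np.degrees(np.arctan2(R[1,1],R[0,1])).round(1),'tz',R[:,2].round(3),'F',np.round(s['wrist_force'],1),'open',s['opening'],'grip',s['grip_force'])
    for p in pts: print((R.T@(np.array(p)-s['position'])*1e3).round(1).tolist())
    if yaw is not None:
        t=(yaw-np.degrees(np.arctan2(R[1,1],R[0,1]))+90)%180-90
        print('turn',(R.T@Ro.from_euler('z',t,degrees=True).as_rotvec(degrees=True)).round(1))
E
python3 -c "
from h import *
rel((.36,-.11,.235),(.522,-.108,.17),yaw=72.5)"
```

```text
t 0.9333 pos [0.2713 0.196  0.2387] ty 76.7 tz [ 0.001 -0.001 -1.   ] F [0.5 0.8 0.9] open 0.7901892744351579 grip 0.0
[-156.7, -277.4, 4.1]
[-313.8, -238.1, 69.2]
turn [0.  0.  4.2]
```

Call:
{"method": "apply_moves", "body": {"rows": [[-157,-277,4,0,0,4.2,70],[-157,-277,4,0,0,4.2,70],[-157,-277,4,0,0,4.2,70],[-157,-277,4,0,0,4.2,70],[-157,-277,4,0,0,4.2,70],[-157,-277,4,0,0,4.2,70],[-157,-277,4,0,0,4.2,70],[-157,-277,4,0,0,4.2,70],[-157,-277,4,0,0,4.2,70]]}}

```text
clock: 1.68
position: [0.362, -0.1088, 0.2343]
orientation: [-0.473, -3.106, 0.001]
wrist_force: [-0.4, 0.4, -0.1]
opening: 0.795
grip_force: 0.0
```

Call:
{"method": "apply_moves", "body": {"rows": [[-158,28,65,0,0,0,70],[-158,28,65,0,0,0,70],[-158,28,65,0,0,0,70],[-158,28,65,0,0,0,70],[-158,28,65,0,0,0,70],[-158,28,65,0,0,0,70],[-158,28,65,0,0,0,70]]}}

```text
clock: 2.27
position: [0.5192, -0.1237, 0.1697]
orientation: [-0.465, -3.106, -0.001]
wrist_force: [-0.7, -0.4, 0.5]
opening: 0.796
grip_force: 0.0
```

```bash
python3 -c "
from h import *
rel((.522,-.108,.092),yaw=72.5)"
```

```text
t 2.2667 pos [ 0.5192 -0.1237  0.1697] ty 73.0 tz [-0.001  0.001 -1.   ] F [-0.7 -0.4  0.5] open 0.79629507509662 grip 0.0
[1.8, 15.8, 77.7]
turn [-0.  -0.   0.5]
```

Call:
{"method": "apply_moves", "body": {"rows": [[2,16,20,0,0,0.5,70],[2,16,50,0,0,0.5,70],[2,16,78,0,0,0.5,70],[2,16,78,0,0,0.5,70],[2,16,78,0,0,0.5,70]]}}

```text
clock: 2.68
position: [0.5217, -0.1085, 0.0927]
orientation: [-0.48, -3.104, -0.0]
wrist_force: [0.5, 0.0, 0.5]
opening: 0.795
grip_force: 0.0
```

```bash
python3 - <<'E'
from h import *
rel((.522,-.108,.092),yaw=72.5)
a=grab('scene','s1.png');b=grab('top','t1.png')
o=np.hstack([cv2.resize(d['pixels'][y:y+100,x:x+130],(400,308),interpolation=2) for d,x,y in((a,260,110),(b,270,180))])
cv2.imwrite('pics/z1.png',o[:,:,::-1])
E
```

```text
t 2.6833 pos [ 0.5217 -0.1085  0.0927] ty 72.4 tz [-0.001  0.    -1.   ] F [0.5 0.  0.5] open 0.7949660145666366 grip 0.0
[-0.1, 0.5, 0.7]
turn [ 0.   0.  -0.1]
```

View pics/z1.png

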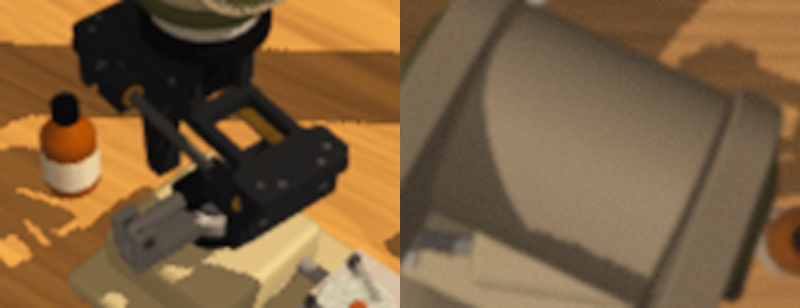

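The scene crop shows the fingers straddling the black grip, clear of the fork. The arm hides it in the top view. I close now and start the swing.

Call:
{"method": "apply_moves", "body": {"rows": [[0,0,0,0,0,0,15],[0,0,0,0,0,0,15],[0,0,0,0,0,0,15],[0,0,0,0,0,0,15],[0,0,0,0,0,0,15],[0,0,0,0,0,0,15]], "newtons": 15}}

```text
clock: 3.28
position: [0.5227, -0.1088, 0.0918]
orientation: [0.48, 3.105, -0.0]
wrist_force: [-0.2, -0.3, -0.2]
opening: 0.366
grip_force: 0.0
```

Call:
{"method": "apply_moves", "body": {"rows": [[-0.2,0,-5,0,0,0,15],[-0.8,0,-9.6,0,0,0,15],[-1.9,0,-14.2,0,0,0,15],[-3.3,0,-18.8,0,0,0,15],[-5.2,0,-23.2,0,0,0,15],[-7.4,0,-27.5,0,0,0,15],[-10,0,-31.5,0,0,0,15],[-13,0,-35.4,0,0,0,15],[-13,0,-35.4,0,0,0,15]]}}

```text
clock: 4.03
position: [0.5355, -0.1127, 0.128]
orientation: [0.48, 3.104, 0.0]
wrist_force: [-2.1, 5.4, 0.6]
opening: 0.266
grip_force: 15.0
```

```bash
python3 - <<'E'
from h import *
rel()
a=grab('scene','s2.png');b=grab('top','t2.png')
cv2.imwrite('pics/z2.png',cv2.resize(a['pixels'][100:220,250:400],(600,480),interpolation=2)[:,:,::-1])
E
```

```text
t 4.0333 pos [ 0.5355 -0.1127  0.128 ] ty 72.4 tz [ 0.  0. -1.] F [-2.1  5.4  0.6] open 0.26550039063699554 grip 15.000295140780509
```

View pics/z2.png

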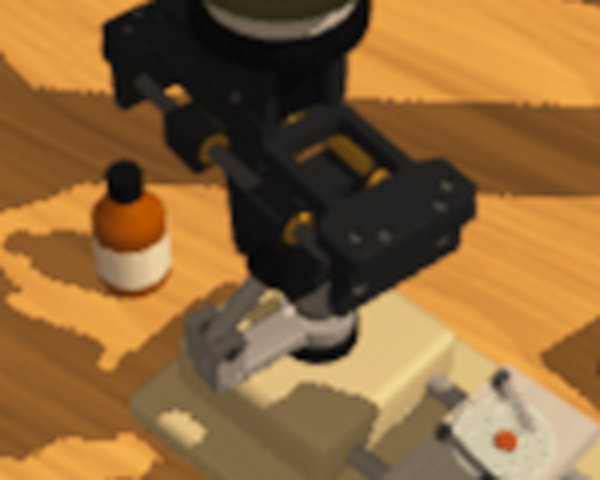

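The crop shows the handle lifted about 40° with the fingers still on the grip. I regrip here, giving the fingers time to close.

Call:
{"method": "apply_moves", "body": {"rows": [[0,0,0,0,0,0,34],[0,0,0,0,0,0,34],[0,0,0,0,0,0,34],[0,0,0,0,0,0,34],[0,0,0,0,0,0,15],[0,0,0,0,0,0,15],[0,0,0,0,0,0,15],[0,0,0,0,0,0,15],[0,0,0,0,0,0,15]]}}

```text
clock: 4.88
position: [0.5352, -0.1126, 0.1272]
orientation: [0.48, 3.104, 0.0]
wrist_force: [1.0, 1.7, 0.8]
opening: 0.266
grip_force: 15.0
```

Call:
{"method": "apply_moves", "body": {"rows": [[-3,0,-3.5,0,0,0,15],[-6.5,0,-6.7,0,0,0,15],[-10.5,0,-9.7,0,0,0,15],[-14.5,0,-12.2,0,0,0,15],[-19,0,-14.5,0,0,0,15],[-23,0,-16.3,0,0,0,15],[-23,0,-16.3,0,0,0,15]]}}

```text
clock: 5.47
position: [0.558, -0.12, 0.1441]
orientation: [0.48, 3.103, -0.001]
wrist_force: [-2.9, 3.2, 3.0]
opening: 0.267
grip_force: 15.0
```

```bash
python3 - <<'E'
from h import *
rel((.5735,-.1245,.147),yaw=72.5)
E
```

```text
t 5.4667 pos [ 0.558  -0.12    0.1441] ty 72.4 tz [ 0.002 -0.001 -1.   ] F [-2.9  3.2  3. ] open 0.2670408687708084 grip 14.999102563597262
[-16.1, 0.4, -2.9]
turn [-0.  -0.  -0.1]
```

Call:
{"method": "apply_moves", "body": {"rows": [[0,0,0,0,0,0,34],[0,0,0,0,0,0,34],[0,0,0,0,0,0,34],[0,0,0,0,0,0,34],[0,0,0,0,0,0,15],[0,0,0,0,0,0,15],[0,0,0,0,0,0,15],[0,0,0,0,0,0,15],[0,0,0,0,0,0,15]]}}

```text
clock: 6.22
position: [0.5571, -0.1197, 0.1435]
orientation: [0.48, 3.105, -0.0]
wrist_force: [1.2, 0.9, -0.4]
opening: 0.269
grip_force: 15.0
```

Call:
{"method": "apply_moves", "body": {"rows": [[-4,0,-1.3,0,0,0,15],[-8,0,-2.2,0,0,0,15],[-12,0,-2.7,0,0,0,15],[-17,0,-2.9,0,0,0,15],[-17,0,-2.9,0,0,0,15],[-17,0,-2.9,0,0,0,34],[-17,0,-2.9,0,0,0,34],[-17,0,-2.9,0,0,0,34],[-17,0,-2.9,0,0,0,34]]}}

```text
clock: 6.97
position: [0.5732, -0.1249, 0.1462]
orientation: [0.48, 3.105, -0.0]
wrist_force: [0.4, 1.4, 0.3]
opening: 0.384
grip_force: 0.0
```

```bash
python3 - <<'E'
from h import *
rel()
a=grab('scene','s3.png')
cv2.imwrite('pics/z3.png',cv2.resize(a['pixels'][100:220,250:400],(600,480),interpolation=2)[:,:,::-1])
E
```

```text
t 6.9667 pos [ 0.5732 -0.1249  0.1462] ty 72.4 tz [ 0. -0. -1.] F [0.4 1.4 0.3] open 0.3843482480634687 grip 0.0
```

View pics/z3.png

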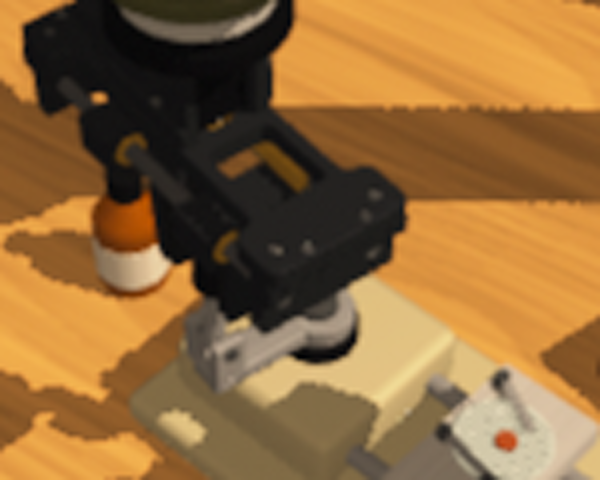

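The handle now stands upright inside the fingers, the bar is bare, and the carriage has not moved. I grip again and wind. In tool axes the circle is (65(1-cosψ), -65 sinψ).

Call:
{"method": "apply_moves", "body": {"rows": [[0,0,0,0,0,0,15],[0,0,0,0,0,0,15],[0,0,0,0,0,0,15],[0,0,0,0,0,0,15],[0,0,0,0,0,0,15]], "newtons": 25}}

```text
clock: 7.43
position: [0.5732, -0.1248, 0.1463]
orientation: [-0.48, -3.105, 0.0]
wrist_force: [-0.4, 0.3, -0.1]
opening: 0.265
grip_force: 25.0
```

Call:
{"method": "apply_moves", "body": {"rows": [[1.4,-13.5,0,0,0,0,15],[5.6,-26.4,0,0,0,0,15],[12.4,-38.2,0,0,0,0,15],[21.5,-48.3,0,0,0,0,15],[32.5,-56.3,0,0,0,0,15],[44.9,-61.8,0,0,0,0,15],[58.2,-64.6,0,0,0,0,15],[71.8,-64.6,0,0,0,0,15],[85.1,-61.8,0,0,0,0,15],[97.5,-56.3,0,0,0,0,15]]}}

```text
clock: 8.27
position: [0.4629, -0.1488, 0.1465]
orientation: [0.483, 3.102, 0.003]
wrist_force: [8.5, 4.3, -2.8]
opening: 0.266
grip_force: 25.4
```

```bash
cat >> h.py <<'E'
def travel(d):
    "carriage travel from the orange specimen (z about .066) in stand y, mm"
    p=d['pixels'].astype(int);m=((p[...,0]>150)&(p[...,1]<95)&(p[...,2]<75)).astype(np.uint8)
    n,l,s,c=cv2.connectedComponentsWithStats(m);Y=np.radians(-7.9)
    for i in range(1,n):
        w=world(d,*c[i],.066);q=w[:2]-[.512,-.105];x=q@[np.cos(Y),np.sin(Y)];y=q@[-np.sin(Y),np.cos(Y)]
        if abs(x)<.04 and .08<y<.3: print('spec px',c[i].round(),'n',s[i,4],'stand x,y',x.round(4),y.round(4))
E
python3 - <<'E'
from h import *
rel()
for n in('scene0','top0'): travel(dict(np.load(f'pics/{n}.npz')))
for n in('scene','top'): travel(grab(n,n+'4.png'))
s=status.observe();q=s['position'][:2]-[.512,-.105];print(np.hypot(*q),np.degrees(np.arctan2(q[1],q[0])))
E
```

```text
t 8.2667 pos [ 0.4629 -0.1488  0.1465] ty 72.3 tz [ 0.003  0.002 -1.   ] F [ 8.5  4.3 -2.8] open 0.26604118506694197 grip 25.37227981723845
spec px [376. 210.] n 17 stand x,y -0.0079 0.1208
spec px [387. 218.] n 16 stand x,y -0.0072 0.1481
0.06573703025075706 -139.7452484460885
```

Call:
{"method": "apply_moves", "body": {"rows": [[11,8,0,0,0,0,15],[20.1,18.1,0,0,0,0,15],[26.9,29.9,0,0,0,0,15],[31.1,42.8,0,0,0,0,15],[32.5,56.3,0,0,0,0,15],[31.1,69.8,0,0,0,0,15],[26.9,82.7,0,0,0,0,15],[20.1,94.5,0,0,0,0,15],[11,104.6,0,0,0,0,15],[0,112.6,0,0,0,0,15]]}}

```text
clock: 9.2
position: [0.4968, -0.0424, 0.1467]
orientation: [-0.48, -3.104, 0.003]
wrist_force: [-2.2, -2.8, 3.0]
opening: 0.266
grip_force: 25.0
```

```bash
python3 - <<'E'
from h import *
rel()
travel(grab('scene','s5.png'))
s=status.observe();q=s['position'][:2]-[.512,-.105];print(np.hypot(*q),np.degrees(np.arctan2(q[1],q[0])))
E
```

```text
t 9.2 pos [ 0.4968 -0.0424  0.1467] ty 72.4 tz [-0.001 -0.002 -1.   ] F [-2.2 -2.8  3. ] open 0.26590830460235876 grip 25.046575851738453
spec px [397. 225.] n 16 stand x,y -0.0072 0.1726
0.06415952286789886 101.5364617885222
```

Call:
{"method": "apply_moves", "body": {"rows": [[-12.4,5.5,0,0,0,0,15],[-25.7,8.3,0,0,0,0,15],[-39.3,8.3,0,0,0,0,15],[-52.6,5.5,0,0,0,0,15],[-65,0,0,0,0,0,15],[-76,-8,0,0,0,0,15],[-85.1,-18.1,0,0,0,0,15],[-91.9,-29.9,0,0,0,0,15],[-96.1,-42.8,0,0,0,0,15],[-97.5,-56.3,0,0,0,0,15]]}}

```text
clock: 10.08
position: [0.5735, -0.1261, 0.1467]
orientation: [0.48, 3.102, 0.001]
wrist_force: [2.2, 1.5, 2.2]
opening: 0.263
grip_force: 25.0
```

```bash
python3 - <<'E'
from h import *
rel()
travel(grab('scene','s6.png'))
s=status.observe();q=s['position'][:2]-[.512,-.105];print(np.hypot(*q),np.degrees(np.arctan2(q[1],q[0])))
E
```

```text
t 10.0833 pos [ 0.5735 -0.1261  0.1467] ty 72.4 tz [ 0.002 -0.    -1.   ] F [2.2 1.5 2.2] open 0.26348526459719424 grip 25.00020381063223
spec px [409. 233.] n 16 stand x,y -0.0068 0.2012
0.06511635887211584 -21.358877657830483
```

Call:
{"method": "apply_moves", "body": {"rows": [[1.4,-13.5,0,0,0,0,15],[5.6,-26.4,0,0,0,0,15],[12.4,-38.2,0,0,0,0,15],[21.5,-48.3,0,0,0,0,15],[32.5,-56.3,0,0,0,0,15],[44.9,-61.8,0,0,0,0,15],[58.2,-64.6,0,0,0,0,15],[71.8,-64.6,0,0,0,0,15],[85.1,-61.8,0,0,0,0,15],[97.5,-56.3,0,0,0,0,15]]}}

```text
clock: 10.97
position: [0.4625, -0.1484, 0.1467]
orientation: [0.482, 3.102, 0.004]
wrist_force: [8.7, 5.0, 2.2]
opening: 0.265
grip_force: 25.4
```

Call:
{"method": "apply_moves", "body": {"rows": [[11,8,0,0,0,0,15],[20.1,18.1,0,0,0,0,15],[26.9,29.9,0,0,0,0,15],[31.1,42.8,0,0,0,0,15],[32.5,56.3,0,0,0,0,15],[32.5,61,0,0,0,0,15],[32.5,61,0,0,0,0,15],[32.5,61,0,0,0,0,15]]}}

```text
clock: 11.63
position: [0.4503, -0.0813, 0.1467]
orientation: [0.48, 3.105, -0.0]
wrist_force: [1.4, 0.9, 7.6]
opening: 0.258
grip_force: 25.0
```

```bash
python3 - <<'E'
from h import *
rel()
a=grab('scene','s7.png');travel(a)
s=status.observe();q=s['position'][:2]-[.512,-.105];print(np.hypot(*q),np.degrees(np.arctan2(q[1],q[0])))
cv2.imwrite('pics/z7.png',cv2.resize(a['pixels'][130:290,260:480],(792,576),interpolation=2)[:,:,::-1])
E
```

```text
t 11.6333 pos [ 0.4503 -0.0813  0.1467] ty 72.4 tz [ 0. -0. -1.] F [1.4 0.9 7.6] open 0.2582402121415258 grip 24.986536698415875
spec px [428. 246.] n 19 stand x,y -0.007 0.2416
0.06597136285983572 159.15287003029997
```

View pics/z7.png

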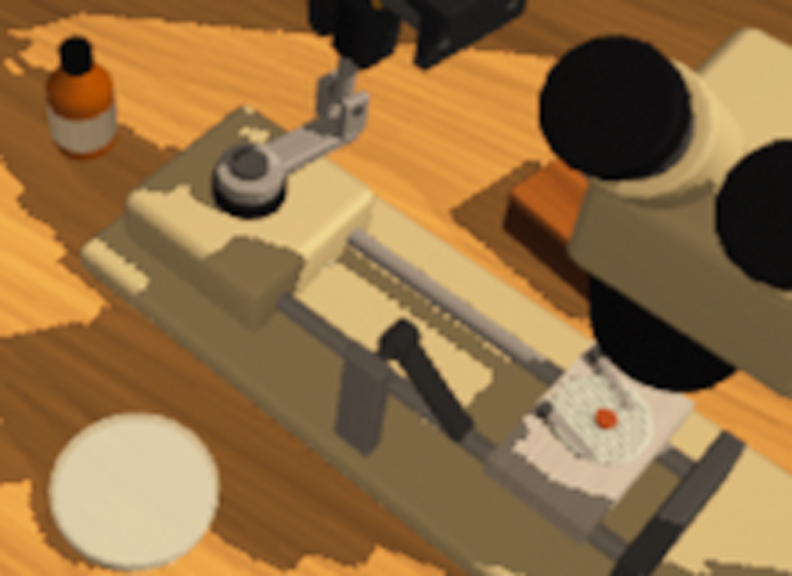

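The crop shows the handle still upright, the specimen at (605,418) with the carriage past the catch, and the catch hanging down behind its rear edge. Measured travel is about 120.8 mm, still clear of the end stop. I now fold the handle in stages, regripping on the way.

Call:
{"method": "apply_moves", "body": {"rows": [[0,0,0,0,0,0,15],[-4.8,0.3,0.2,0,0,0,15],[-9.6,-0.5,0.8,0,0,0,15],[-14.2,-0.8,1.9,0,0,0,15],[-18.8,-1.1,3.3,0,0,0,15],[-23.2,-1.3,5.2,0,0,0,15],[-27.5,-1.6,7.4,0,0,0,15],[-31.5,-1.8,10,0,0,0,15],[-35.4,-2,12.9,0,0,0,15],[-35.4,-2,12.9,0,0,0,15]], "newtons": 12}}

```text
clock: 12.52
position: [0.4839, -0.0944, 0.1331]
orientation: [-0.481, -3.104, -0.001]
wrist_force: [3.7, 0.4, 3.8]
opening: 0.265
grip_force: 12.0
```

Call:
{"method": "apply_moves", "body": {"rows": [[0,0,0,0,0,0,34],[0,0,0,0,0,0,34],[0,0,0,0,0,0,34],[0,0,0,0,0,0,34],[0,0,0,0,0,0,15],[0,0,0,0,0,0,15],[0,0,0,0,0,0,15],[0,0,0,0,0,0,15],[0,0,0,0,0,0,15]]}}

```text
clock: 13.27
position: [0.4837, -0.0938, 0.1334]
orientation: [-0.48, -3.104, 0.0]
wrist_force: [-1.7, -1.4, -0.3]
opening: 0.267
grip_force: 12.0
```

Call:
{"method": "apply_moves", "body": {"rows": [[-3.5,-0.2,3.2,0,0,0,15],[-6.7,-0.4,6.7,0,0,0,15],[-9.6,-0.5,10.6,0,0,0,15],[-12.2,-0.7,14.6,0,0,0,15],[-14.4,-0.8,18.9,0,0,0,15],[-16.3,-0.9,23.3,0,0,0,15],[-16.3,-0.9,23.3,0,0,0,15]]}}

```text
clock: 13.85
position: [0.5001, -0.0999, 0.1095]
orientation: [0.48, 3.103, -0.0]
wrist_force: [3.3, -5.0, 1.5]
opening: 0.268
grip_force: 12.0
```

```bash
python3 - <<'E'
from h import *
rel()
a=grab('scene','s8.png');travel(a)
cv2.imwrite('pics/z8.png',cv2.resize(a['pixels'][110:210,280:400],(600,500),interpolation=2)[:,:,::-1])
E
```

```text
t 13.85 pos [ 0.5001 -0.0999  0.1095] ty 72.4 tz [ 0.001 -0.    -1.   ] F [ 3.3 -5.   1.5] open 0.2679670948495389 grip 11.962458486668766
spec px [428. 246.] n 19 stand x,y -0.007 0.2416
```

View pics/z8.png

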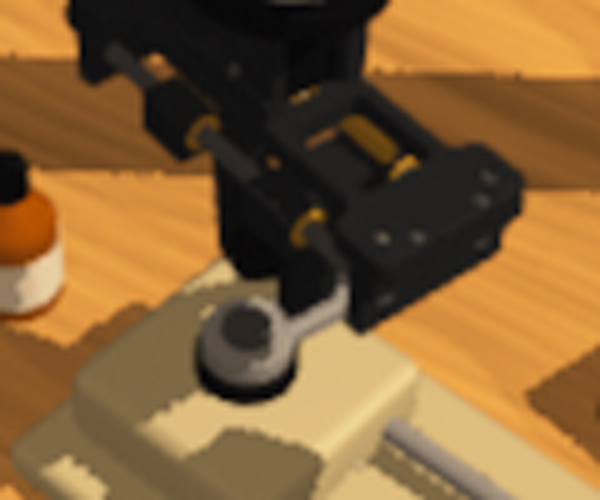

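The crop shows the handle mostly down with the gripper on it, and the carriage reading is unchanged. I regrip, finish the fold, release and lift off.

Call:
{"method": "apply_moves", "body": {"rows": [[0,0,0,0,0,0,34],[0,0,0,0,0,0,34],[0,0,0,0,0,0,34],[0,0,0,0,0,0,34],[0,0,0,0,0,0,15],[0,0,0,0,0,0,15],[0,0,0,0,0,0,15],[0,0,0,0,0,0,15],[0,0,0,0,0,0,15]]}}

```text
clock: 14.65
position: [0.499, -0.0996, 0.1101]
orientation: [-0.48, -3.104, 0.0]
wrist_force: [-1.7, -2.2, -1.0]
opening: 0.268
grip_force: 11.9
```

Call:
{"method": "apply_moves", "body": {"rows": [[-1.5,-0.1,4.6,0,0,0,15],[-2.5,-0.2,9.3,0,0,0,15],[-3.1,-0.2,14,0,0,0,15],[-3.3,-0.2,19,0,0,0,15],[-3.3,-0.2,19.5,0,0,0,15],[-3.3,-0.2,19.5,0,0,0,15]]}}

```text
clock: 15.15
position: [0.5027, -0.101, 0.0904]
orientation: [0.48, 3.104, -0.0]
wrist_force: [3.0, -2.5, 0.5]
opening: 0.269
grip_force: 12.0
```

Call:
{"method": "apply_moves", "body": {"rows": [[0,0,0,0,0,0,50],[0,0,0,0,0,0,50],[0,0,0,0,0,0,50],[0,0,0,0,0,0,50],[0,0,0,0,0,0,50],[0,0,-30,0,0,0,50],[0,0,-60,0,0,0,50],[0,0,-100,0,0,0,50],[40,0,-100,0,0,0,50],[80,0,-100,0,0,0,50]]}}

```text
clock: 15.98
position: [0.427, -0.0771, 0.1925]
orientation: [0.479, 3.099, -0.003]
wrist_force: [-0.0, -0.6, -0.0]
opening: 0.565
grip_force: 0.0
```

Call:
{"method": "apply_moves", "body": {"rows": [[40,0,0,0,0,0,50],[80,0,0,0,0,0,50],[110,0,0,0,0,0,50],[110,0,0,0,0,0,50],[110,0,0,0,0,0,50]]}}

```text
clock: 16.4
position: [0.3204, -0.0429, 0.1911]
orientation: [0.48, 3.103, -0.001]
wrist_force: [0.4, -0.3, -0.3]
opening: 0.567
grip_force: 0.0
```

```bash
python3 - <<'E'
from h import *
rel()
a=grab('scene','s9.png');travel(a);grab('top','t9.png')
cv2.imwrite('pics/z9.png',cv2.resize(a['pixels'][110:290,260:480],(770,600),interpolation=2)[:,:,::-1])
E
```

```text
t 16.4 pos [ 0.3204 -0.0429  0.1911] ty 72.4 tz [ 0.001 -0.001 -1.   ] F [ 0.4 -0.3 -0.3] open 0.5669320592668797 grip 0.0
spec px [428. 246.] n 20 stand x,y -0.0075 0.2417
```

View pics/z9.png

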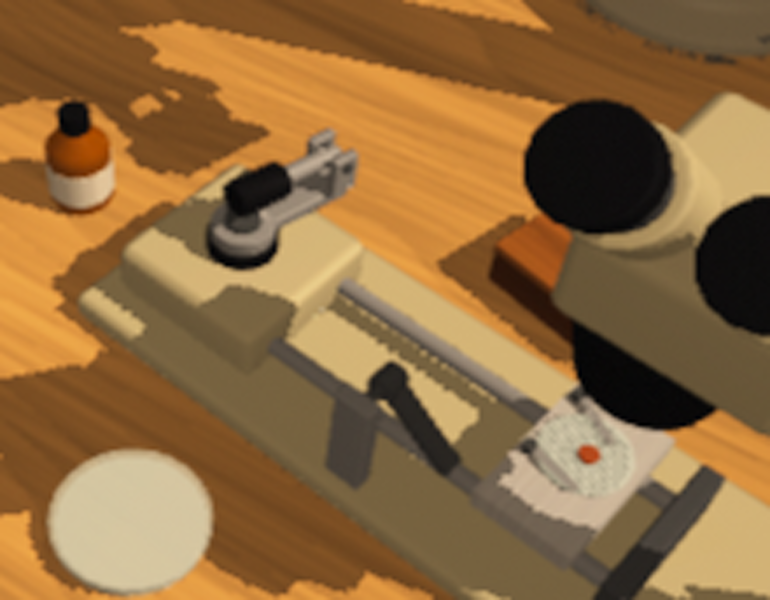

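The view shows the handle folded over the bar (grip at (258,187)), the catch down behind the carriage, and the bystanders in place. I check how level the grip lies before handing in.

```bash
python3 - <<'E'
from h import *
v,u=np.mgrid[0:400,0:640]
for f in('top0','t9','scene0','s9'):
    d=dict(np.load(f'pics/{f}.npz'))
    r=np.stack([(u-d['cx'])/d['fx'],(v-d['cy'])/d['fy'],np.ones(u.shape)],-1)*d['range_z'][...,None]
    P=(r-d['t'])@d['R'];q=P[...,:2]-[.512,-.105];m=(np.hypot(*np.moveaxis(q,2,0))<.04)&(P[...,2]>.09)&(P[...,2]<.14)&(d['pixels'].max(2)<60)
    a=np.radians(-17.5 if '0' in f else 159.5);s=q[m]@[np.cos(a),np.sin(a)];z=P[...,2][m]
    out=[(round(c,3),round(np.percentile(z[abs(s-c)<.004],85),4)) for c in np.arange(-.006,.03,.008) if (abs(s-c)<.004).sum()>4]
    print(f,m.sum(),out)
E
```

```text
top0 250 [(np.float64(-0.006), np.float64(0.1238)), (np.float64(0.002), np.float64(0.1232)), (np.float64(0.01), np.float64(0.1219)), (np.float64(0.018), np.float64(0.1219)), (np.float64(0.026), np.float64(0.1203))]
t9 228 [(np.float64(-0.006), np.float64(0.1184)), (np.float64(0.002), np.float64(0.1193)), (np.float64(0.01), np.float64(0.1187)), (np.float64(0.018), np.float64(0.1185)), (np.float64(0.026), np.float64(0.1177))]
scene0 182 [(np.float64(-0.006), np.float64(0.1222)), (np.float64(0.002), np.float64(0.1227)), (np.float64(0.01), np.float64(0.1221)), (np.float64(0.018), np.float64(0.1212)), (np.float64(0.026), np.float64(0.1206))]
s9 190 [(np.float64(-0.006), np.float64(0.1177)), (np.float64(0.002), np.float64(0.1182)), (np.float64(0.01), np.float64(0.1186)), (np.float64(0.018), np.float64(0.1175)), (np.float64(0.026), np.float64(0.1172))]
```

The grip lies level and slightly lower than at the start, so the handle is fully folded.

```bash
python3 -c "
from rig import order
print(order.sign_off())"
```

```text
the job is handed in; nothing more can be done
None
```

The job is handed in at about 16 s on the robot's clock: carriage wound to about 121 mm of travel, catch down behind it, handle folded flat, gripper clear, and slide box, bottle and petri dish not touched; the hand-in returned no verdict.

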